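# Tip the plaque over against the board's edge

### The arm

A 6-joint arm with a two-finger parallel gripper is mounted at the origin on the work surface. World frame = base frame: x ahead of the robot, y to its left, z up, the work surface at z = 0. Lengths are in mm, angles in rad, forces in N, time in s.
With the tool pointing down it reaches from about 350 to 875 mm from the base axis. Payload 4.2 kg.
Tool frame: the origin (TCP) lies on the mounting face of the last link; the fingertips stand 173 mm ahead of it and the grasp point (between the pads) lies 155 mm ahead of it; z points along the fingers, y is the direction in which the jaws open and shut (so a half turn about z gives the same grasp; the last joint's range is limited). The gripper opens to 85 mm and grips with 20 to 120 N. Pads are 22 mm wide; open, the fingers measure 114 mm over their backs; the gripper's body (76 mm by 85 mm) begins 54 mm behind the grasp point. The pads swing forward as they close: fully open they stand 13 mm farther back than shut.
Start: joints at [-1.072, 0.385, 0.008, 0, -1.194, -0.259], TCP at [148.46, -607.091, 404.712] pointing down, gripper open.
Joint ranges: [-3.14, 3.14], [-1.21, 2.06], [-1.07, 1.41], [-3.16, 2.05], [-2.99, -0.16], [-3.1, 3.1]. Speed limits (rad/s): [2.79, 2.79, 3.14, 3.14, 3.14, 3.14].

### API

Orientations are given as a unit quaternion [x, y, z, w].
In Python, from bench import arm gives the robot as it stands.
- The arm moves only by the shell command python3 -m jog 'ROWS' [OPENING]. ROWS is JSON, a list that holds one entry, the list of rows, each a list of 4 numbers: the shift along the tool's x, y, z in mm, then the turn about the tool's z in degrees. In form: [[[x, y, z, spin], ...]]. A call has exactly 5 rows; each row is the pose to reach, as a shift and turn from the pose measured when the call began, along the tool's axes at that moment; what a row does not reach only later rows make up. A row lasts 1/8 s, in which the tool goes at most 62.5 mm and 10.7 degrees, less where a joint would pass 70% of its speed; a pose out of reach is approached as far as the arm can. A call with a gripper value outside its range is refused whole. OPENING is the finger opening in mm, from 0 to 85.4, set as the call begins (- or left out, the last holds). The fingers move at their own pace and stop on an object; the grip force is fixed at half the most. Time passes only in rows, so rows that repeat a pose let the fingers close, or fill a call up. It gives the time, the measured TCP pose, the force and the opening at its end, in the units of the state.
- arm.read_state(): the state, without advancing time (a new reading comes with each control period).
- arm.get_image(name): name is "side" or "top" or "wrist"; returns (picture, depth): 400x640x3 uint8, blue, green, red; 400x640 float32, mm along the optical axis (not along the pixel's ray), 0 where there is no reading.
- arm.camera_params(name): a dict with "mtx" (3x3 intrinsics, pixels), "R" (3x3) and "t" (3): a world point X has camera coordinates R X + t. Camera axes: x right, y down, z forward; pixel columns grow to the right and rows downward; lengths in mm; the calibration is good to about 2 mm. A picture is of the moment at which its call begins: read the wrist's pose just before it. camera_params takes no time and is no camera call; for the wrist camera it gives the pose at the moment of the call.
- arm.job_done(): hands the job in, once; it reports no verdict.
The state is a dict: "clock": time; "joints": joint angles; "joint_vel": joint speeds; "joint_efforts": joint torques, N m; "position": TCP position; "ee_rot": TCP orientation; "contact_force": force on the tool from outside, world axes, zero at the start; "wrist_torque": the same for the moment, N m; "gripper_width": finger opening in mm.
Only numpy, scipy, OpenCV 4.12 (cv2) and the standard library are available. Lean on these libraries where they do the work, as an engineer would, in place of code of your own. Each camera call takes 0.05 s, during which the arm holds its last target.

### The job

Turn the square wooden plaque face up without picking it up: with the fingertips push it along the bench against the low edge of the raised plywood board, tip its near side up until it turns over onto the board, bevelled face up. Then push it on across the board until it lies wholly on it, flush against the stop strip at the far end. Never lift or carry it, leave all other things where they are, and finish clear of it.

Things in the scene. Friction and masses are not known exactly. Their poses are not given: they have to be found in the camera images.
- plaque: Loose square plaque, pale wood, 100 x 100 x 18 mm, about 0.12 kg, lying bevelled face down on the bench, 20 to 85 mm before the board's step edge, up to 0.3 rad from square to it. Origin: centre of the bevelled face (at first the underside, on the bench); z axis towards the plain back, which shows two small dark hanger plates: z is up at first, down when turned over. x axis roughly towards the board.
- board: Plywood board fixed to the bench, 172 mm long (x), 200 mm wide (y), top 22 mm above the bench, sides upright. Origin: on the bench, foot of the middle of its step edge, the side that faces the plaque; x axis level from there across the board to the dark stop strip on its far end, z up. The strip stands 14 mm above the top; its face is 150 mm from the step edge.
- step_edge (a point): middle of the upper rim of the board's step edge (22 mm above the board's origin)
- stop_face (a point): foot of the stop strip's face, at the middle of its length, on the board's top (x = 150 mm in the board's frame)
- plaque_far (a point): middle of the plaque's +x side (at first towards the board), at half thickness
- plaque_near (a point): middle of the plaque's -x side (at first away from the board), at half thickness. All four sides are alike: only the 6 mm next to the plain back is upright, the other 12 mm is a 45 degree bevel, 12 mm wide, so the plaque rests on its middle 76 x 76 mm and its rim is undercut; a fingertip just above the bench meets the bevel and gets under the rim. Friction about 0.6.
- plaque_left (a point): middle of its +y side, at half thickness
- plaque_right (a point): middle of its -y side, at half thickness
- wax_jar: bystander: squat glass wax jar, 64 mm across, 55 mm high; origin under its centre
- glue_bottle: bystander: white glue bottle, 56 mm across, 130 mm high; origin under its centre
- spindle: bystander: turned wooden spindle lying along its x axis, 150 mm long, 34 mm thick; origin under its centre
- offcut: bystander: dark wood block 70 x 45 x 30 mm; origin under its centre
- bowl: bystander: small dark wood bowl, 110 mm across, 45 mm high; origin under its centre
- faceplate: bystander: flat steel ring 80 mm across, 26 mm bore, 10 mm high; origin under its centre
There are look-alikes about, which are no part of the job. Several things look just like the plaque: the one meant starts farthest from the robot's base.

How it is judged:
By the outcome, as a careful person would: the job done as asked, in the order asked, and still so for the second after the job is handed in, with the robot touching nothing.
It also fails if it takes over 59 s, if anything falls off the work surface, if the arm or the gripper's body presses on something with over 40 N, if the wrist force passes 120 N, or if a joint passes its speed limit or range.

## Working session

There is one attempt and no reset: what is moved stays moved. The work goes in short steps, Python scripts to look and compute and a shell command to move; the robot and the scene stay as the last step left them, time stands still between calls to the robot, and variables do not carry over. Pictures are saved under pics/ and viewed, and the job is handed in when it is done.

```bash
ls; mkdir -p pics
cat > h.py <<'E'
import numpy as np, cv2
from bench import arm
from scipy.spatial.transform import Rotation as Rn
def snap(n,f):
    p=arm.camera_params(n); im,d=arm.get_image(n)
    cv2.imwrite(f'pics/{f}.png',im); np.savez(f'pics/{f}.npz',im=im,d=d,K=p['mtx'],R=p['R'],t=p['t'])
def load(f): return np.load(f'pics/{f}.npz')
def world(f):
    z=load(f);d=z['d'].astype(float);K=z['K']
    v,u=np.mgrid[:d.shape[0],:d.shape[1]]
    c=np.stack([(u-K[0,2])/K[0,0]*d,(v-K[1,2])/K[1,1]*d,d],-1)
    return (c-z['t'].ravel())@z['R']
def proj(f,P):
    z=load(f);c=np.asarray(P,float)@z['R'].T+z['t'].ravel();q=c@z['K'].T
    return q[...,:2]/q[...,2:]
E
python3 - <<'E'
from h import *
print(arm.read_state())
for n in ['top','side','wrist']: snap(n,n+'0')
E
```

```text
pics
{'clock': 0.0, 'joints': array([-1.07242218e+00,  3.85555521e-01,  6.59356122e-03, -5.12418009e-04,
       -1.19395795e+00, -2.58576061e-01]), 'joint_vel': array([-2.28897642e-03,  4.44307291e-04, -5.09421955e-04,  3.16139544e-04,
        2.93425387e-04,  6.96912067e-06]), 'joint_efforts': array([ 2.41369780e-04, -3.92288804e+01,  1.88405871e+01,  4.18621168e+00,
       -4.56518479e-03,  7.68489656e-06]), 'position': array([ 148.41173841, -606.90581863,  403.60715979]), 'ee_rot': array([-1.19518050e-01,  9.92831432e-01,  1.07463994e-03, -1.71058345e-04]), 'contact_force': array([0.70649683, 0.37043677, 0.72420664]), 'wrist_torque': array([-0.04509853,  0.00026211, -0.04430534]), 'gripper_width': 85.58011616726832}
```

View pics/top0.png

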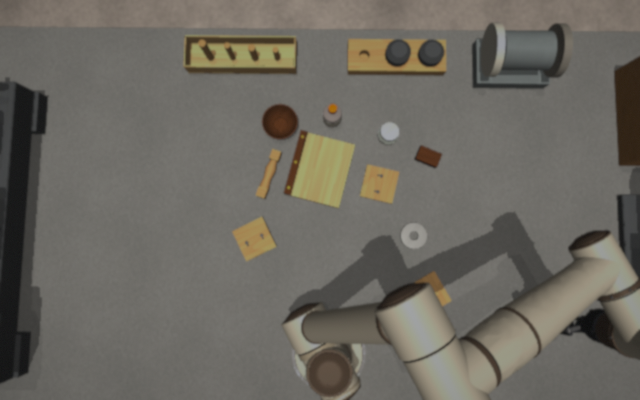

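View pics/side0.png

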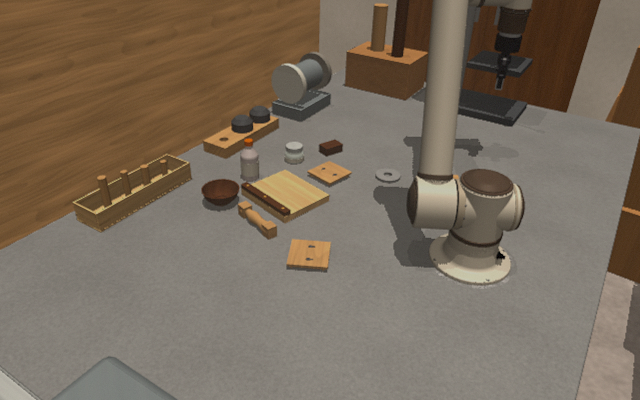

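View pics/wrist0.png

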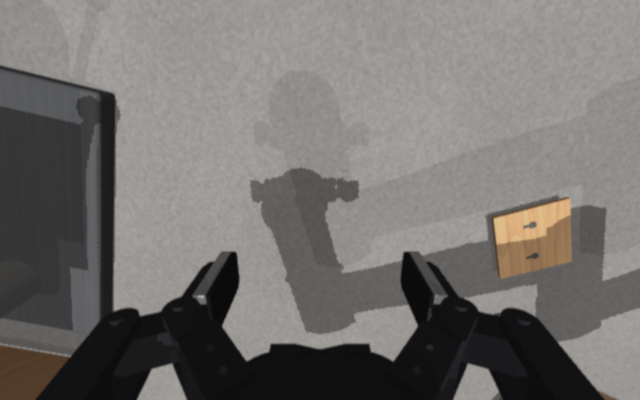

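The top view shows three plaque look-alikes: (380,183) next to the board's step edge, (254,238), and (437,288), which is partly under the arm. The base is at about (330,372). The farthest is (380,183), on the side of the board opposite the dark strip at (297,163). I'll measure all of them.

Run:
```python
from h import *
W=world('top0');z=load('top0');im=z['im']
for n,(u,v) in dict(plA=(380,190),plB=(254,245),plC=(440,290),jar=(390,131),glue=(332,115),off=(428,156),bowl=(281,120),ring=(405,236),board=(325,170),strip=(297,163),spin=(269,173),bench=(380,215)).items():
    print(n,W[v,u].round(1),np.hypot(*W[v,u][:2]).round())
# crop of A
c=cv2.resize(im[90:260,220:460],None,fx=3.3,fy=3.3,interpolation=cv2.INTER_CUBIC);cv2.imwrite('pics/cropA.png',c)
# height segmentation
b=np.median(W[200:230,360:380,2]);print('bench z',b)
for n,(x0,x1,y0,y1),(za,zb) in [('plA',(355,406,158,210),(12,24)),('board',(285,360,125,212),(17,28)),('strip',(280,320,125,200),(30,42))]:
    H=W[...,2]-b; m=np.zeros(H.shape,bool); m[y0:y1,x0:x1]=1; m&=(H>za)&(H<zb)
    k,l,s,_=cv2.connectedComponentsWithStats(m.astype(np.uint8)); i=1+s[1:,4].argmax(); m=l==i
    P=W[m]; r=cv2.minAreaRect(P[:,:2].astype(np.float32)); print(n,r,m.sum(),P[:,2].mean().round(1)); print(cv2.boxPoints(r).round(1).tolist())
```

```text
plA [ 484.4 -153.8   16.2] 508.0
plB [314.2 223.8  15.1] 386.0
plC [ 189.5 -329.2   24.7] 380.0
jar [ 657.1 -178.9   58. ] 681.0
glue [691.9  -4.9 104.9] 692.0
off [ 588.8 -298.2   24. ] 660.0
bowl [700.7 151.6   2.4] 717.0
ring [ 346.8 -230.     7.3] 416.0
board [542.4  13.3  24.8] 543.0
strip [561.   97.8  36.1] 570.0
spin [531.  182.4  27.1] 561.0
bench [ 409.5 -155.5    0.9] 438.0
bench z 0.14548038137242927
plA ((504.57086181640625, -151.047119140625), (100.48171997070312, 101.0232162475586), 77.06230926513672) 1014 18.0
[[444.1000061035156, -188.6999969482422], [542.5999755859375, -211.3000030517578], [565.0, -113.4000015258789], [466.6000061035156, -90.80000305175781]]
board ((545.2926635742188, 20.793777465820312), (151.0848388671875, 200.9446258544922), 75.9283218383789) 2855 22.1
[[429.5, -28.100000381469727], [624.4000244140625, -76.9000015258789], [661.0999755859375, 69.5999984741211], [466.20001220703125, 118.5]]
strip ((565.4081420898438, 102.06353759765625), (25.85106658935547, 199.3442840576172), 75.59989166259766) 457 35.8
[[465.70001220703125, 114.30000305175781], [658.7000122070312, 64.80000305175781], [665.2000122070312, 89.80000305175781], [472.1000061035156, 139.39999389648438]]
```

View pics/cropA.png

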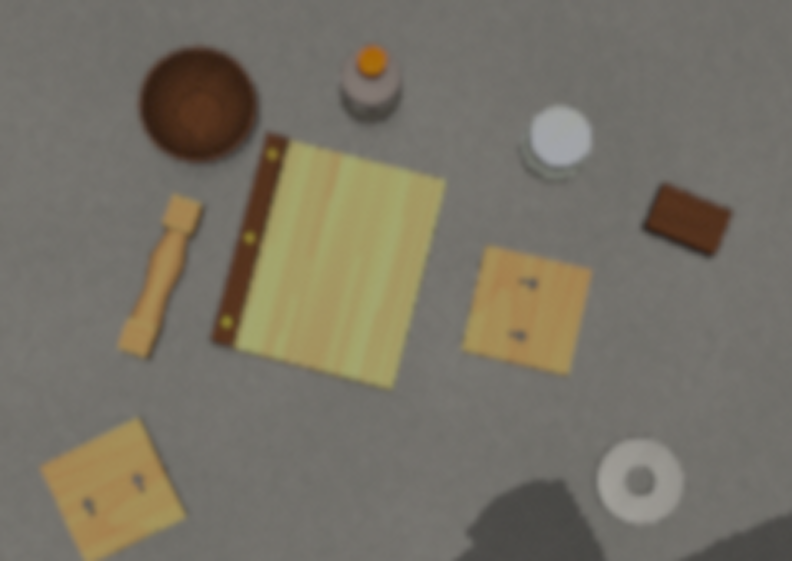

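Crop: the plaque with its two hanger plates lies right of the board's step edge, at crop (527,310), so this is the farthest one. In board axes it sits about 51 mm before the edge, 2 mm off-centre and 1 degree from square. Next I'll work out the approach in tool axes.

```bash
cat >> h.py <<'E'
S=np.array([526.95,-52.5]); A=np.radians(75.85)
bx=np.array([np.cos(A),np.sin(A)]);by=np.array([-bx[1],bx[0]])
def b2w(x,y): return S+x*bx+y*by
def w2b(p): d=np.asarray(p)[...,:2]-S; return np.stack([d@bx,d@by],-1)
def st():
    s=arm.read_state();R=Rn.from_quat(s['ee_rot']).as_matrix()
    b=w2b(s['position']); tb=[R[:2,0]@bx,R[:2,0]@by]
    print('t',round(s['clock'],2),'board xy',b.round(1),'tipz(shut)',round(s['position'][2]-173,1),'toolx ang vs bx',np.degrees(np.arctan2(tb[1],tb[0])).round(2),'F board',(s['contact_force'][:2]@bx).round(1),(s['contact_force'][:2]@by).round(1),s['contact_force'][2].round(1),'w',round(s['gripper_width'],1),'tilt',np.degrees(np.arccos(-R[2,2])).round(2))
    return s,R
def to(x,y,z,spin=None):
    """shift in tool axes to bring TCP to board x,y, shut-tip height z"""
    s,R=st(); p=np.r_[b2w(x,y),z+173]; print('shift',(R.T@(p-s['position'])).round(1))
E
python3 - <<'E'
from h import *
s,R=st(); print(R.round(3)); print(s['joints'].round(2))
to(-185,-2,100)
E
```

```text
t 0.15 board xy [-630.2  231.5] tipz(shut) 230.9 toolx ang vs bx 117.88 F board 0.3 0.6 -0.4 w 85.5 tilt 0.09
[[-0.971 -0.237 -0.   ]
 [-0.237  0.971  0.002]
 [ 0.     0.002 -1.   ]]
[-1.07  0.39  0.01 -0.   -1.19 -0.26]
t 0.15 board xy [-630.2  231.5] tipz(shut) 230.9 toolx ang vs bx 117.88 F board 0.3 0.6 -0.4 w 85.5 tilt 0.09
shift [-414.6  284.1  131.3]
```

```bash
python3 -m jog '[[[-42,28,5,-10],[-84,56,10,-20],[-126,84,15,-30],[-168,112,20,-40],[-210,140,25,-50]]]' 45; python3 -c "
from h import *
to(-185,-2,60)"
```

```text
clock: 0.78
position: [320.0, -419.7, 378.8]
ee_rot: [-0.53, 0.848, 0.001, 0.0]
contact_force: [0.9, -0.4, 0.3]
gripper_width: 44.6
t 0.78 board xy [-406.7  110.9] tipz(shut) 205.8 toolx ang vs bx 168.2 F board -0.2 -1.0 0.3 w 44.6 tilt 0.11
shift [-239.9  -65.4  146. ]
```

```bash
python3 -m jog '[[[-55,-15,10,-5],[-110,-30,30,-11.8],[-165,-45,60,-11.8],[-220,-60,90,-11.8],[-240,-65.4,105,-11.8]]]' 45; python3 -c "
from h import *
to(-185,-2,15)
snap('wrist','w1');snap('top','t1');snap('side','s1')"
```

```text
clock: 1.4
position: [485.0, -230.1, 272.4]
ee_rot: [-0.616, 0.788, 0.002, -0.0]
contact_force: [-0.6, 0.5, 0.5]
gripper_width: 45.0
t 1.4 board xy [-182.5   -2.7] tipz(shut) 99.4 toolx ang vs bx -179.84 F board 0.3 0.7 0.5 w 45.0 tilt 0.19
shift [ 2.7  0.5 84.4]
```

View pics/w1.png

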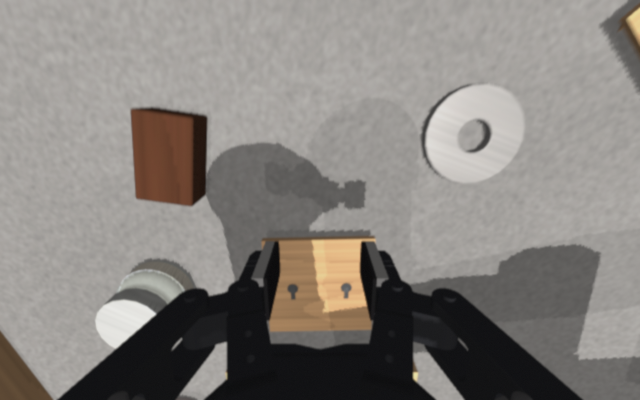

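View pics/s1.png

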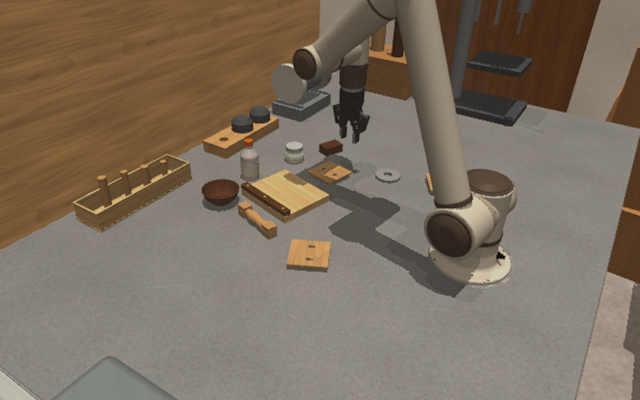

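The wrist view shows the target between and beyond the fingers (plaque near edge at v≈238, u 262–375), centred. Next I go down behind the near side.

```bash
python3 -m jog '[[[3,0.5,40,0],[3,0.5,75,0],[3,0.5,92,0],[3,0.5,96,0],[3,0.5,97,0]]]' 45; python3 -c "
from h import *
to(-170,-2.2,0)
snap('wrist','w2');snap('side','s2')
im=cv2.imread('pics/s2.png');cv2.imwrite('pics/s2c.png',cv2.resize(im[80:240,230:430],None,fx=3.7,fy=3.7,interpolation=cv2.INTER_CUBIC))"
```

```text
clock: 2.17
position: [482.7, -234.6, 176.7]
ee_rot: [-0.615, 0.788, 0.001, -0.0]
contact_force: [-0.3, 0.3, -1.1]
gripper_width: 45.0
t 2.17 board xy [-187.4   -1.6] tipz(shut) 3.7 toolx ang vs bx -179.91 F board 0.2 0.3 -1.1 w 45.0 tilt 0.16
shift [-17.4  -0.7   3.7]
```

View pics/s2c.png

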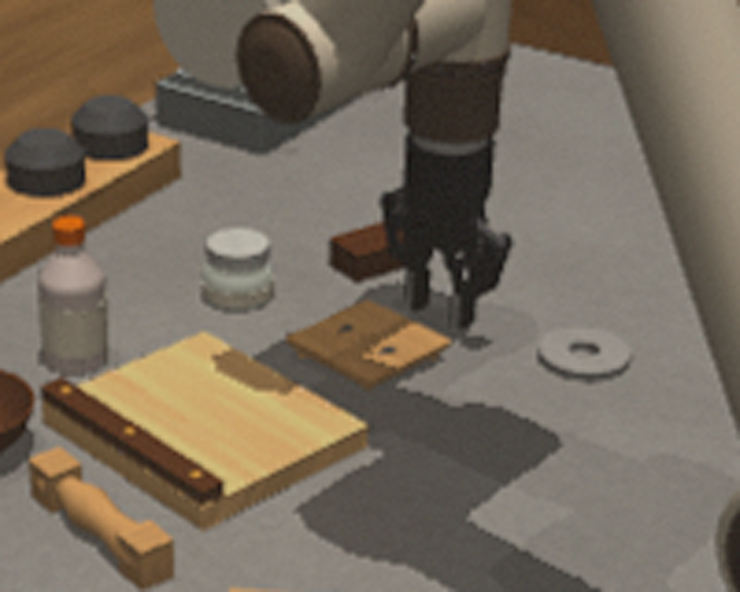

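View pics/w2.png

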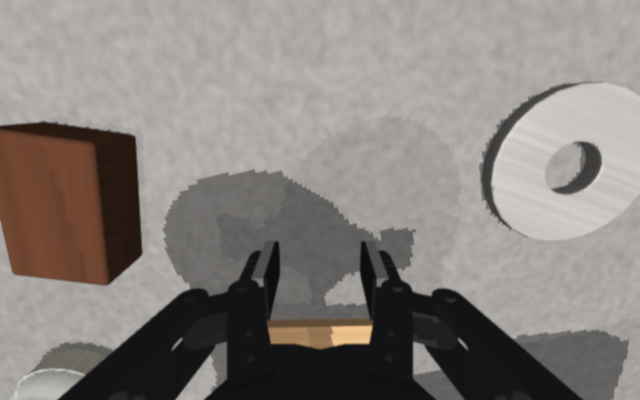

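```bash
python3 -m jog '[[[-10,-0.7,2,0],[-19,-0.7,2,0],[-26,-0.7,2,0],[-33,-0.7,2,0],[-40,-0.7,2,0]]]' 45; python3 -m jog '[[[-7,0,0,0],[-13,0,0,0],[-19,0,0,0],[-24,0,0,0],[-28,0,0,0]]]' 45;  python3 -c "
from h import *
to(-111,-2.2,0)
snap('top','t3')
im=cv2.imread('pics/t3.png');cv2.imwrite('pics/t3c.png',cv2.resize(im[100:240,260:460],None,fx=3.7,fy=3.7,interpolation=cv2.INTER_CUBIC))"
```

```text
clock: 2.9
position: [493.4, -195.3, 175.2]
ee_rot: [-0.616, 0.788, 0.001, 0.0]
contact_force: [-1.4, -1.1, 1.7]
gripper_width: 45.1
clock: 3.52
position: [500.2, -167.9, 175.2]
ee_rot: [-0.616, 0.788, 0.001, -0.0]
contact_force: [-0.7, -1.2, 0.6]
gripper_width: 45.2
t 3.52 board xy [-118.4   -2.3] tipz(shut) 2.2 toolx ang vs bx -179.87 F board -1.4 0.4 0.6 w 45.2 tilt 0.12
shift [-7.4  0.1  2.2]
```

View pics/t3c.png

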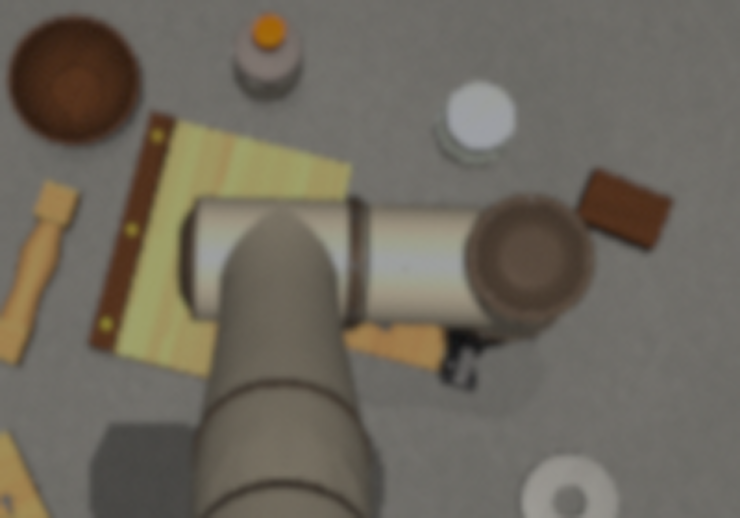

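The top view shows the plaque (400,345 in the crop) near the step edge and fingers on its near side. I keep pushing until it meets the step.

```bash
python3 -m jog '[[[-2,0,0,0],[-4,0,0,0],[-6,0,0,0],[-7,0,0,0],[-8,0,0,0]]]' 45;  python3 -c "
from h import *
st()
snap('side','s4')
im=cv2.imread('pics/s4.png');cv2.imwrite('pics/s4c.png',cv2.resize(im[110:240,230:400],None,fx=4.5,fy=4.5,interpolation=cv2.INTER_CUBIC))"
```

```text
clock: 4.2
position: [502.2, -159.8, 175.1]
ee_rot: [-0.616, 0.788, 0.001, 0.0]
contact_force: [0.4, -0.7, 0.2]
gripper_width: 45.1
t 4.2 board xy [-110.1   -2.2] tipz(shut) 2.1 toolx ang vs bx -179.86 F board -0.6 -0.5 0.2 w 45.1 tilt 0.12
```

View pics/s4c.png

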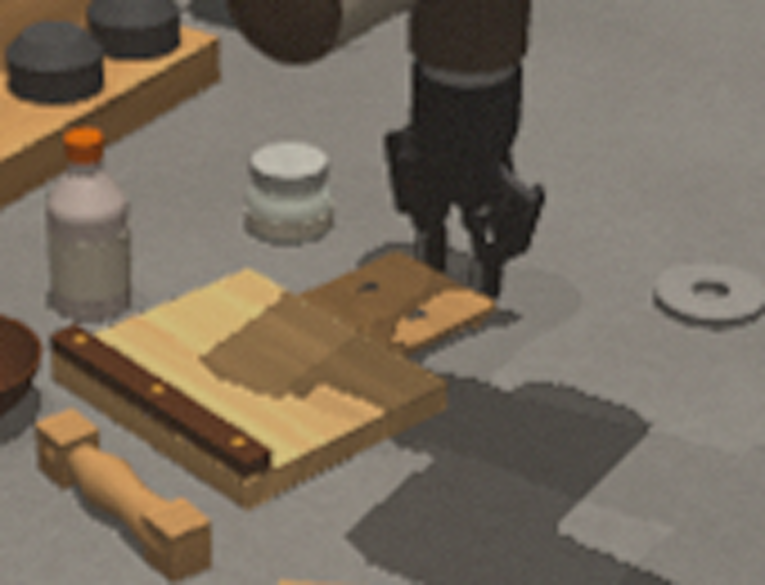

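The plaque is now nearly at the step. I'll creep forward to feel the contact.

```bash
python3 -m jog '[[[-1,0,0,0],[-2,0,0,0],[-2,0,0,0],[-3,0,0,0],[-3,0,0,0]]]' 45;  python3 -c "
from h import *
st()"
```

```text
clock: 4.88
position: [502.5, -158.6, 175.2]
ee_rot: [-0.615, 0.788, 0.001, -0.001]
contact_force: [-1.6, -14.3, -1.3]
gripper_width: 44.6
t 4.88 board xy [-108.8   -2.3] tipz(shut) 2.2 toolx ang vs bx -179.88 F board -14.3 -1.9 -1.3 w 44.6 tilt 0.15
```

The step contact is clear at 14 N. Now I lift the near side by friction, keeping the press on.

```bash
python3 -m jog '[[[-2,0,-2,0],[-2,0,-5,0],[-2,0,-8,0],[-2.3,0,-11,0],[-2.5,0,-14,0]]]' 45;  python3 -c "
from h import *
st()
snap('side','s5');snap('wrist','w5')
im=cv2.imread('pics/s5.png');cv2.imwrite('pics/s5c.png',cv2.resize(im[110:240,230:400],None,fx=4.5,fy=4.5,interpolation=cv2.INTER_CUBIC))"
```

```text
clock: 5.5
position: [502.8, -157.8, 189.3]
ee_rot: [-0.615, 0.788, 0.0, -0.002]
contact_force: [-0.5, -11.2, 1.0]
gripper_width: 45.0
t 5.5 board xy [-108.    -2.3] tipz(shut) 16.3 toolx ang vs bx -179.91 F board -11.0 -2.2 1.0 w 45.0 tilt 0.26
```

View pics/s5c.png

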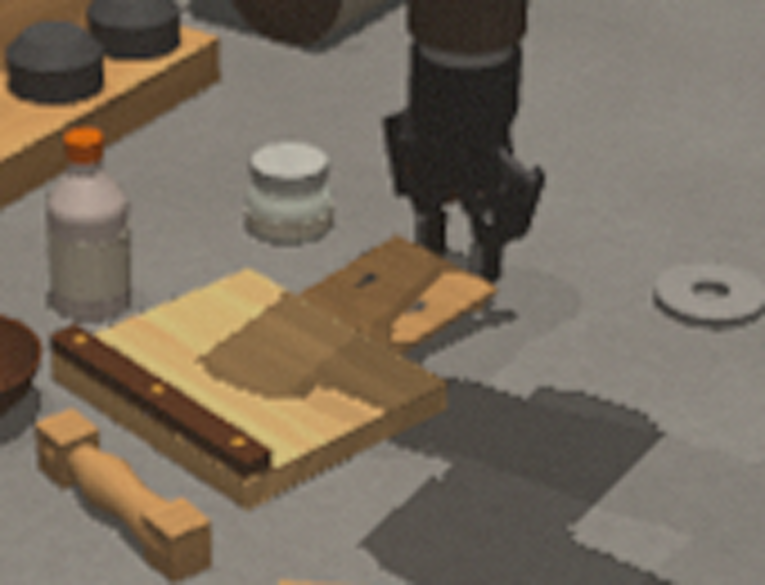

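View pics/w5.png

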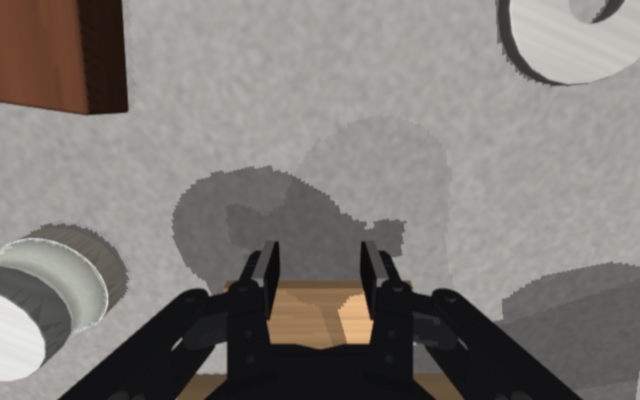

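The plaque's near side is rising with the fingers (crop 400,240). I'll get the tilt from depth.

```bash
cat >> h.py <<'E'
def tilt(f,box=None,zmin=6):
    """profile of max/median height vs board x within |y|<45"""
    W=world(f).reshape(-1,3);im=load(f)['im'].reshape(-1,3).astype(int)
    b=w2b(W); col=(im[:,2]-im[:,0]>25)
    m=(abs(b[:,1]+2)<48)&(b[:,0]>-115)&(b[:,0]<150)&(W[:,2]>zmin)&(W[:,2]<150)&col
    for x in range(-115,150,10):
        k=m&(b[:,0]>=x)&(b[:,0]<x+10)
        if k.sum()>4: print(x+5,k.sum(),np.percentile(W[k,2],[10,50,90]).round(0))
E
python3 -c "
from h import *
tilt('s5')"
```

```text
-100 12 [28. 29. 30.]
-90 52 [28. 30. 33.]
-80 63 [26. 29. 31.]
-70 53 [24. 27. 30.]
-60 63 [23. 26. 29.]
-50 54 [21. 24. 27.]
-40 59 [20. 24. 25.]
-30 57 [19. 21. 24.]
-20 71 [17. 20. 24.]
-10 57 [16. 19. 21.]
0 42 [16. 19. 21.]
10 52 [19. 21. 23.]
20 54 [18. 21. 22.]
30 55 [18. 20. 23.]
40 56 [18. 20. 23.]
50 54 [19. 21. 23.]
60 57 [19. 21. 23.]
70 53 [19. 21. 23.]
80 57 [18. 21. 23.]
90 62 [19. 21. 23.]
100 59 [19. 21. 23.]
110 63 [19. 21. 23.]
120 59 [18. 21. 23.]
130 59 [19. 21. 23.]
140 42 [19. 21. 23.]
```

```bash
python3 -m jog '[[[-2.7,0,-5,0],[-3.6,0,-10,0],[-5.2,0,-15,0],[-7,0,-20,0],[-9.2,0,-25,0]]]' 45;  python3 -c "
from h import *
st()
snap('side','s6')
tilt('s6')
im=cv2.imread('pics/s6.png');cv2.imwrite('pics/s6c.png',cv2.resize(im[110:240,230:400],None,fx=4.5,fy=4.5,interpolation=cv2.INTER_CUBIC))" | head -14
```

```text
clock: 6.22
position: [504.6, -151.1, 215.5]
ee_rot: [-0.615, 0.788, -0.0, -0.004]
contact_force: [-3.7, -17.3, 5.4]
gripper_width: 45.2
t 6.22 board xy [-101.1   -2.4] tipz(shut) 42.5 toolx ang vs bx -179.89 F board -17.6 -0.7 5.4 w 45.2 tilt 0.46
-90 21 [52. 55. 57.]
-80 72 [50. 54. 57.]
-70 83 [45. 49. 54.]
-60 76 [41. 45. 48.]
-50 79 [36. 40. 43.]
-40 66 [32. 36. 40.]
-30 74 [28. 32. 36.]
-20 86 [23. 28. 31.]
-10 83 [18. 23. 26.]
0 56 [17. 20. 23.]
10 51 [19. 21. 22.]
20 47 [18. 21. 22.]
30 63 [19. 21. 23.]
```

View pics/s6c.png

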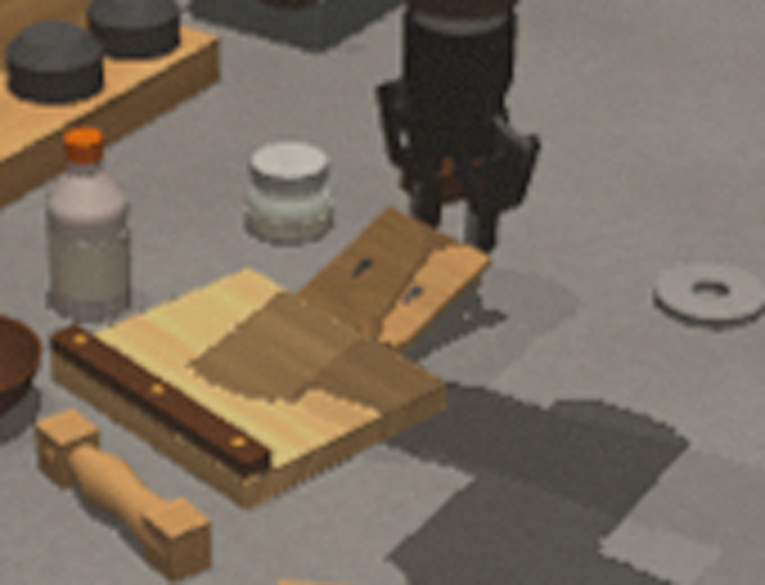

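Tilt is about 25 degrees with no slip (near rim at 390–490, 210–250 in the crop). I continue along the arc.

```bash
python3 -m jog '[[[-5,0,-5,0],[-9,0,-9,0],[-13,0,-13,0],[-17,0,-15,0],[-20,0,-16,0]]]' 45;  python3 -c "
from h import *
st()
snap('side','s7')
tilt('s7')
im=cv2.imread('pics/s7.png');cv2.imwrite('pics/s7c.png',cv2.resize(im[110:240,230:400],None,fx=4.5,fy=4.5,interpolation=cv2.INTER_CUBIC))" | head -14
```

```text
clock: 6.9
position: [508.6, -137.8, 236.8]
ee_rot: [-0.616, 0.787, -0.003, -0.009]
contact_force: [-10.2, -42.2, 28.5]
gripper_width: 44.8
t 6.9 board xy [-87.2  -3. ] tipz(shut) 63.8 toolx ang vs bx -179.73 F board -43.4 -0.4 28.5 w 44.8 tilt 1.15
-80 18 [72. 75. 77.]
-70 89 [68. 73. 78.]
-60 95 [62. 66. 72.]
-50 99 [53. 59. 64.]
-40 97 [47. 51. 56.]
-30 98 [38. 43. 48.]
-20 106 [29. 35. 40.]
-10 96 [22. 27. 33.]
0 79 [17. 21. 26.]
10 46 [18. 21. 23.]
20 59 [18. 21. 23.]
30 51 [19. 21. 23.]
40 61 [19. 21. 23.]
```

View pics/s7c.png

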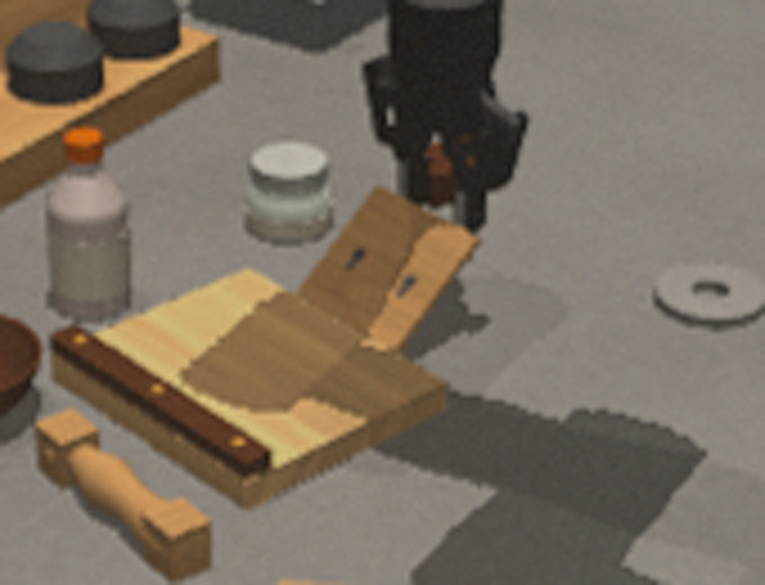

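Tilt is about 40 degrees, but the force is up to 43 N at the friction limit. I'll ease off the lift and go forward and slightly down, so the rim rides up the fingers.

```bash
python3 -m jog '[[[-1,0,1,0],[-2.5,0,3,0],[-4,0,5,0],[-6,0,7,0],[-8,0,8,0]]]' 45;  python3 -c "
from h import *
st()
snap('side','s8')
tilt('s8')
im=cv2.imread('pics/s8.png');cv2.imwrite('pics/s8c.png',cv2.resize(im[110:240,230:400],None,fx=4.5,fy=4.5,interpolation=cv2.INTER_CUBIC))" | head -14
```

```text
clock: 7.58
position: [510.9, -128.5, 227.8]
ee_rot: [-0.616, 0.788, -0.003, -0.008]
contact_force: [-0.6, -0.2, -0.0]
gripper_width: 45.0
t 7.58 board xy [-77.6  -3. ] tipz(shut) 54.8 toolx ang vs bx -179.78 F board -0.3 0.6 -0.0 w 45.0 tilt 0.93
-100 45 [14. 16. 18.]
-90 60 [14. 16. 19.]
-80 46 [13. 16. 18.]
-70 49 [14. 16. 19.]
-60 54 [15. 16. 20.]
-50 48 [14. 16. 19.]
-40 59 [14. 17. 19.]
-30 49 [14. 17. 19.]
-20 58 [14. 17. 19.]
-10 58 [12. 16. 19.]
0 26 [15. 17. 19.]
10 48 [18. 20. 23.]
20 55 [18. 21. 23.]
```

View pics/s8c.png

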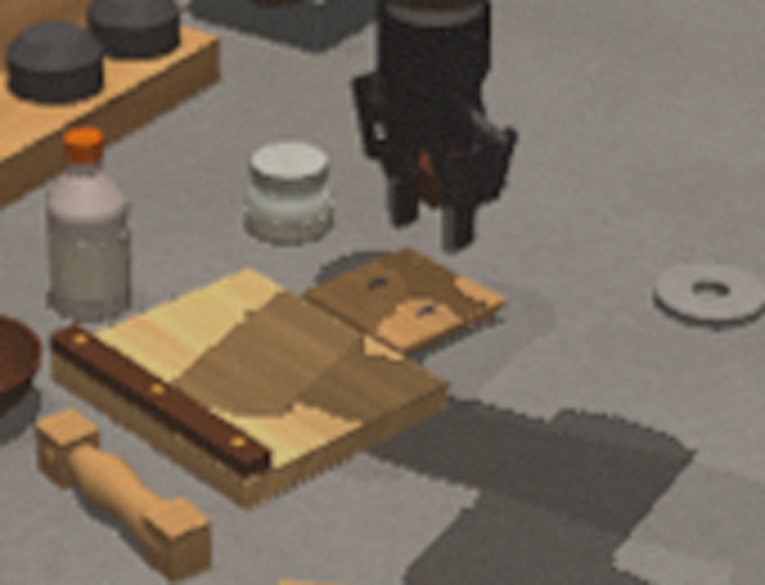

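The fingers slipped past the rim and the plaque fell back flat on the bench (crop 405,300). Nothing else moved. I'll go back behind it and start again with the tips lower and a lighter press.

```bash
python3 -m jog '[[[10,0,0,0],[25,0.5,0,0],[40,1,0,0],[54,1,0,0],[54,1,0,0]]]' 45;  python3 -m jog '[[[0,0,20,0],[0,0,40,0],[0,0,47,0],[0,0,49,0],[0,0,50,0]]]' 45;python3 -c "
from h import *
st()
snap('side','s9');snap('wrist','w9')
W=world('s9').reshape(-1,3);im=load('s9')['im'].reshape(-1,3).astype(int);b=w2b(W)
m=(im[:,2]-im[:,0]>25)&(b[:,0]>-125)&(b[:,0]<-4)&(abs(b[:,1])<70)&(W[:,2]>10)&(W[:,2]<25)
print(cv2.minAreaRect(b[m].astype(np.float32)))
im=cv2.imread('pics/s9.png');cv2.imwrite('pics/s9c.png',cv2.resize(im[110:240,230:400],None,fx=4.5,fy=4.5,interpolation=cv2.INTER_CUBIC))" | head -14
```

```text
clock: 8.25
position: [496.4, -181.9, 228.6]
ee_rot: [-0.615, 0.788, -0.003, -0.008]
contact_force: [0.0, 0.9, 0.7]
gripper_width: 45.3
clock: 8.88
position: [496.4, -182.6, 179.1]
ee_rot: [-0.615, 0.788, -0.003, -0.007]
contact_force: [0.5, -0.6, 1.0]
gripper_width: 44.7
t 8.88 board xy [-133.6   -2.2] tipz(shut) 6.1 toolx ang vs bx -179.89 F board -0.5 -0.6 1.0 w 44.7 tilt 0.91
((-56.00980758666992, -2.2869186401367188), (103.87997436523438, 106.22940063476562), 0.38115912675857544)
```

View pics/s9c.png

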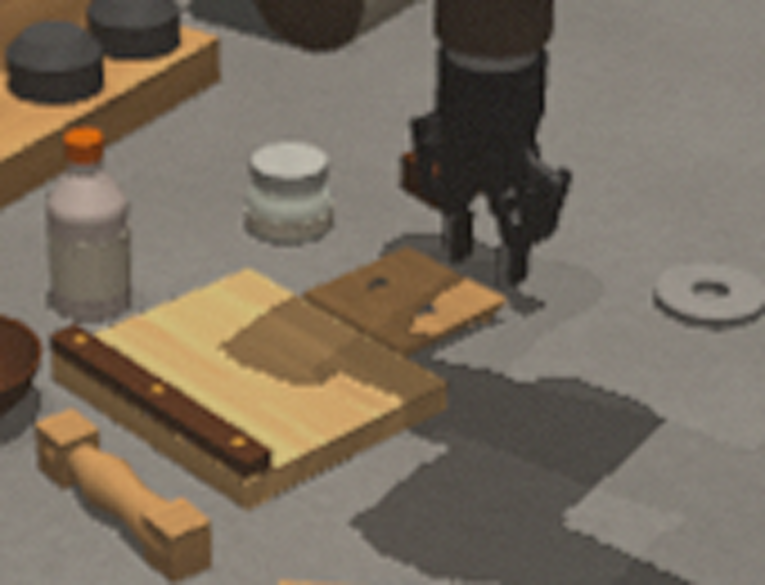

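View pics/w9.png

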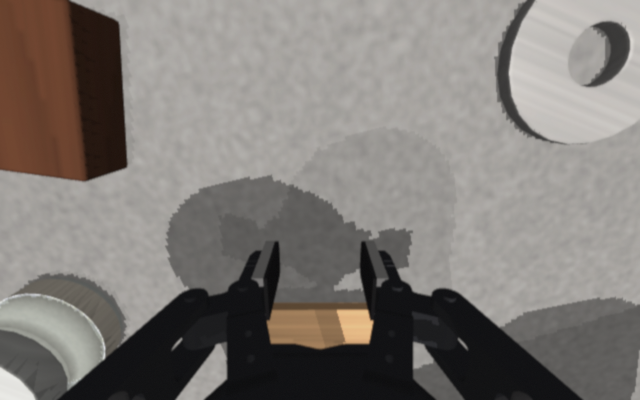

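```bash
python3 -m jog '[[[-3,0,2,0],[-4,0,4,0],[-5,0,5,0],[-5,0,6,0],[-5,0,6,0]]]' 45; python3 -m jog '[[[0,0,1,0],[0,0,1.5,0],[0,0,2,0],[0,0,2.5,0],[0,0,3,0]]]' 45;python3 -c "
from h import *
st()"
```

```text
clock: 9.6
position: [497.4, -177.8, 173.0]
ee_rot: [-0.615, 0.788, -0.003, -0.007]
contact_force: [0.1, -0.1, -0.2]
gripper_width: 44.8
clock: 10.22
position: [497.4, -177.8, 171.2]
ee_rot: [-0.616, 0.788, -0.004, -0.007]
contact_force: [-5.1, 2.7, 12.7]
gripper_width: 45.1
t 10.22 board xy [-128.7   -2. ] tipz(shut) -1.8 toolx ang vs bx -179.87 F board 1.4 5.6 12.7 w 45.1 tilt 0.92
```

The bench is touched at shut-tip z ≈ -1.7. I'll raise about 1 mm and push the plaque back to the step.

```bash
python3 -m jog '[[[-1,0,-1.3,0],[-5,0,-1.3,0],[-9,0,-1.3,0],[-13,0,-1.3,0],[-16,0,-1.3,0]]]' 45; python3 -m jog '[[[-1.5,0,0,0],[-3,0,0,0],[-4,0,0,0],[-5,0,0,0],[-5,0,0,0]]]' 45;python3 -c "
from h import *
st()"
```

```text
clock: 10.85
position: [501.3, -162.1, 172.1]
ee_rot: [-0.616, 0.788, -0.003, -0.007]
contact_force: [-0.3, -1.4, 0.6]
gripper_width: 45.0
clock: 11.48
position: [502.5, -157.2, 172.0]
ee_rot: [-0.616, 0.788, -0.003, -0.007]
contact_force: [-0.4, -1.1, 0.6]
gripper_width: 44.7
t 11.47 board xy [-107.5   -1.9] tipz(shut) -1.0 toolx ang vs bx -179.86 F board -1.1 0.1 0.6 w 44.7 tilt 0.94
```

```bash
python3 -m jog '[[[-1,0,0,0],[-2,0,0,0],[-2.5,0,0,0],[-3,0,0,0],[-3,0,0,0]]]' 45;python3 -c "
from h import *
st()"
```

```text
clock: 12.1
position: [502.8, -155.9, 172.0]
ee_rot: [-0.615, 0.788, -0.004, -0.009]
contact_force: [-1.0, -12.5, 0.4]
gripper_width: 45.0
t 12.1 board xy [-106.2   -1.9] tipz(shut) -1.0 toolx ang vs bx -179.89 F board -12.3 -2.1 0.4 w 45.0 tilt 1.06
```

```bash
python3 -m jog '[[[-1.8,0,-3,0],[-1.8,0,-6,0],[-1.8,0,-9,0],[-1.9,0,-12,0],[-2.1,0,-14,0]]]' 45;python3 -c "
from h import *
st()"
```

```text
clock: 12.72
position: [503.0, -155.1, 186.1]
ee_rot: [-0.615, 0.788, -0.004, -0.01]
contact_force: [-1.0, -10.6, -0.6]
gripper_width: 45.1
t 12.72 board xy [-105.4   -1.9] tipz(shut) 13.1 toolx ang vs bx -179.92 F board -10.5 -1.6 -0.6 w 45.1 tilt 1.18
```

```bash
python3 -m jog '[[[-2.2,0,-5,0],[-3.3,0,-10,0],[-4.9,0,-15,0],[-6,0,-18,0],[-6.9,0,-20,0]]]' 45;python3 -c "
from h import *
st()
snap('side','s10')
tilt('s10')"|head -13
```

```text
clock: 13.35
position: [504.4, -150.4, 206.8]
ee_rot: [-0.615, 0.788, -0.004, -0.011]
contact_force: [-2.7, -17.2, 4.1]
gripper_width: 44.9
t 13.35 board xy [-100.4   -2.1] tipz(shut) 33.8 toolx ang vs bx -179.92 F board -17.3 -1.6 4.1 w 44.9 tilt 1.39
-100 5 [41. 42. 48.]
-90 37 [47. 50. 52.]
-80 66 [44. 48. 52.]
-70 79 [40. 44. 48.]
-60 65 [37. 40. 43.]
-50 73 [32. 37. 40.]
-40 61 [30. 33. 37.]
-30 82 [26. 30. 33.]
-20 75 [21. 25. 29.]
-10 71 [18. 22. 25.]
0 50 [17. 20. 22.]
10 52 [18. 20. 22.]
```

```bash
python3 -m jog '[[[-2.5,0,-3,0],[-4,0,-5.5,0],[-5.5,0,-8,0],[-7,0,-10,0],[-8,0,-11.5,0]]]' 45;python3 -c "
from h import *
st()
snap('side','s11')
tilt('s11')"|head -13
```

```text
clock: 14.02
position: [506.0, -144.9, 219.7]
ee_rot: [-0.615, 0.788, -0.005, -0.013]
contact_force: [-3.2, -18.6, 7.6]
gripper_width: 45.4
t 14.03 board xy [-94.7  -2.3] tipz(shut) 46.7 toolx ang vs bx -179.89 F board -18.9 -1.4 7.6 w 45.4 tilt 1.65
-90 13 [ 60.  60. 111.]
-80 65 [58. 62. 64.]
-70 79 [53. 57. 61.]
-60 92 [47. 51. 56.]
-50 76 [42. 46. 49.]
-40 79 [37. 41. 45.]
-30 82 [30. 36. 39.]
-20 91 [25. 30. 34.]
-10 91 [20. 24. 29.]
0 61 [17. 20. 23.]
10 48 [18. 21. 22.]
20 51 [18. 21. 23.]
```

```bash
python3 -m jog '[[[-2.8,0,-2,0],[-4.5,0,-4,0],[-6.3,0,-5.5,0],[-8.5,0,-6.5,0],[-11,0,-7,0]]]' 45;python3 -c "
from h import *
st()
snap('side','s12')
tilt('s12')"|head -13
```

```text
clock: 14.7
position: [508.5, -136.8, 228.8]
ee_rot: [-0.616, 0.788, -0.007, -0.016]
contact_force: [-6.0, -26.4, 16.0]
gripper_width: 44.6
t 14.7 board xy [-86.3  -2.7] tipz(shut) 55.8 toolx ang vs bx -179.78 F board -27.1 -0.7 16.0 w 44.6 tilt 2.02
-80 19 [58. 65. 67.]
-70 90 [57. 62. 67.]
-60 107 [49. 55. 60.]
-50 86 [42. 47. 51.]
-40 100 [35. 41. 47.]
-30 91 [26. 33. 37.]
-20 94 [21. 26. 31.]
-10 98 [14. 19. 24.]
0 23 [14. 16. 19.]
10 49 [18. 21. 22.]
20 52 [18. 20. 22.]
30 52 [18. 21. 23.]
```

```bash
python3 -m jog '[[[-4,0,1,0],[-6,0,1.5,0],[-8,0,2,0],[-10,0,2,0],[-12,0,2,0]]]' 45;python3 -c "
from h import *
st()
snap('side','s13')
tilt('s13')
im=cv2.imread('pics/s13.png');cv2.imwrite('pics/s13c.png',cv2.resize(im[110:240,230:400],None,fx=4.5,fy=4.5,interpolation=cv2.INTER_CUBIC))"|head -13
```

```text
clock: 15.38
position: [510.5, -131.0, 231.5]
ee_rot: [-0.617, 0.787, -0.009, -0.022]
contact_force: [-9.5, -36.8, 31.1]
gripper_width: 45.0
t 15.38 board xy [-80.1  -3.2] tipz(shut) 58.5 toolx ang vs bx -179.66 F board -38.0 0.2 31.1 w 45.0 tilt 2.72
-80 5 [61. 65. 67.]
-70 80 [60. 66. 70.]
-60 98 [53. 59. 64.]
-50 104 [45. 51. 58.]
-40 102 [37. 42. 47.]
-30 96 [28. 34. 39.]
-20 105 [20. 26. 31.]
-10 92 [13. 17. 22.]
0 15 [15. 18. 19.]
10 48 [19. 21. 23.]
20 55 [19. 20. 23.]
30 51 [18. 20. 22.]
```

View pics/s13c.png

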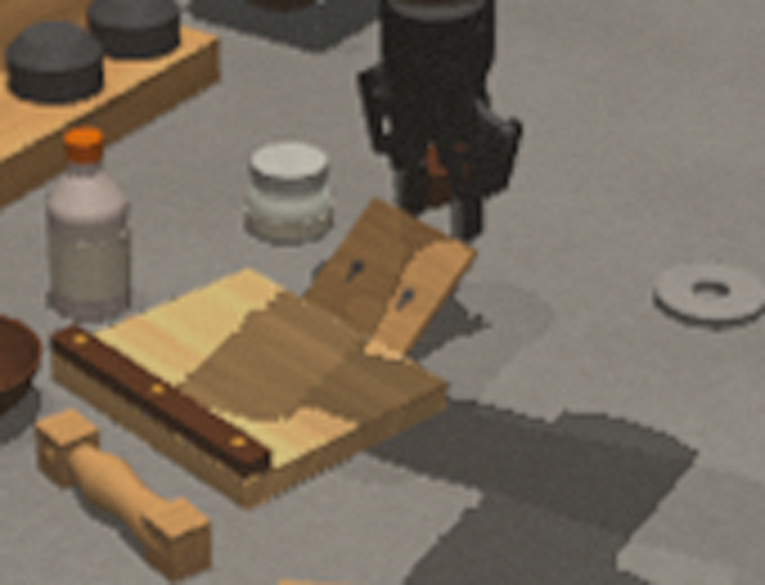

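Tilt is about 39 degrees and the fingers still hold. I follow the arc with forward bias.

```bash
python3 -m jog '[[[-3.5,0,-1,0],[-5.5,0,-2.5,0],[-8,0,-4,0],[-11,0,-6,0],[-14,0,-8,0]]]' 45;python3 -c "
from h import *
st()
snap('side','s14')
tilt('s14')
im=cv2.imread('pics/s14.png');cv2.imwrite('pics/s14c.png',cv2.resize(im[110:240,230:400],None,fx=4.5,fy=4.5,interpolation=cv2.INTER_CUBIC))"|head -13
```

```text
clock: 16.05
position: [514.2, -118.6, 241.7]
ee_rot: [-0.617, 0.786, -0.011, -0.023]
contact_force: [-5.4, -17.3, 19.0]
gripper_width: 45.0
t 16.05 board xy [-67.3  -3.8] tipz(shut) 68.7 toolx ang vs bx -179.59 F board -18.1 1.0 19.0 w 45.0 tilt 2.93
-60 44 [73. 77. 81.]
-50 128 [64. 71. 78.]
-40 130 [50. 59. 67.]
-30 130 [38. 46. 54.]
-20 129 [24. 33. 40.]
-10 124 [15. 21. 28.]
0 26 [14. 17. 20.]
10 47 [18. 20. 23.]
20 55 [18. 20. 23.]
30 57 [19. 21. 23.]
40 52 [19. 20. 23.]
50 57 [19. 21. 23.]
```

View pics/s14c.png

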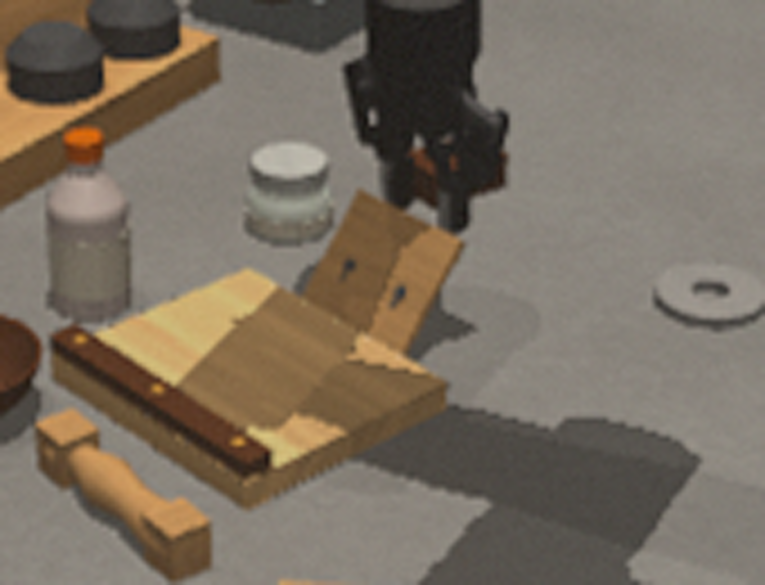

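Tilt is about 51 degrees (near rim around 360–460, 190–240). Now the push is mainly forward.

```bash
python3 -m jog '[[[-4,0,1,0],[-8,0,2,0],[-13,0,3,0],[-18,0,3,0],[-24,0,3,0]]]' 45;python3 -c "
from h import *
st()
snap('side','s15')
tilt('s15')
im=cv2.imread('pics/s15.png');cv2.imwrite('pics/s15c.png',cv2.resize(im[110:240,230:400],None,fx=4.5,fy=4.5,interpolation=cv2.INTER_CUBIC))"|head -9
```

```text
clock: 16.73
position: [520.4, -100.6, 247.2]
ee_rot: [-0.619, 0.785, -0.016, -0.027]
contact_force: [-4.4, -8.0, 23.1]
gripper_width: 45.0
t 16.73 board xy [-48.3  -5.4] tipz(shut) 74.2 toolx ang vs bx -179.36 F board -8.8 2.3 23.1 w 45.0 tilt 3.61
-50 9 [81. 85. 87.]
-40 41 [83. 89. 92.]
-30 183 [65. 79. 89.]
-20 188 [45. 57. 70.]
-10 182 [23. 35. 47.]
0 78 [16. 21. 31.]
10 52 [19. 21. 23.]
20 58 [18. 20. 22.]
```

View pics/s15c.png

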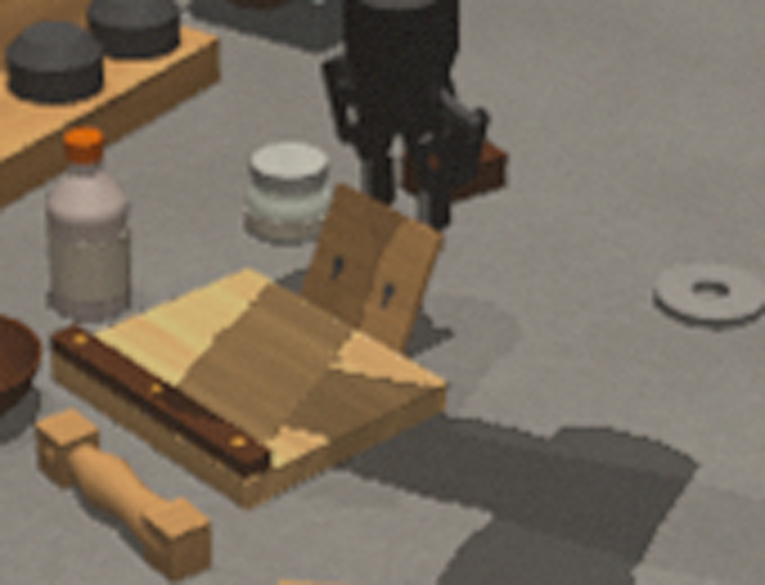

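```bash
python3 -m jog '[[[-4,0.5,3,0],[-9,1,6,0],[-15,1.5,8,0],[-21,2,9,0],[-28,2.5,9,0]]]' 45;python3 -c "
from h import *
st()
snap('side','s16')
tilt('s16')
im=cv2.imread('pics/s16.png');cv2.imwrite('pics/s16c.png',cv2.resize(im[110:240,230:400],None,fx=4.5,fy=4.5,interpolation=cv2.INTER_CUBIC))"|head -9
```

```text
clock: 17.4
position: [524.8, -71.0, 234.8]
ee_rot: [-0.619, 0.785, -0.015, -0.026]
contact_force: [0.1, 0.8, -0.4]
gripper_width: 45.0
t 17.4 board xy [-18.5  -2.4] tipz(shut) 61.8 toolx ang vs bx -179.36 F board 0.8 0.1 -0.4 w 45.0 tilt 3.42
-20 6 [85. 87. 88.]
-10 12 [14. 89. 93.]
0 327 [27. 63. 95.]
10 242 [20. 52. 93.]
20 50 [18. 21. 23.]
30 52 [18. 20. 22.]
40 62 [18. 21. 22.]
50 53 [19. 21. 22.]
```

View pics/s16c.png

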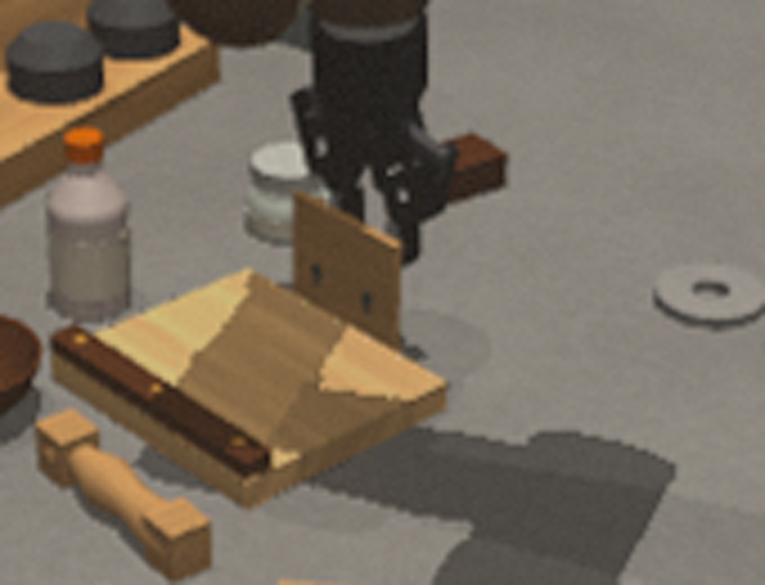

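The plaque now stands upright against the step edge (crop 345,260). I push it over.

```bash
python3 -m jog '[[[-5,0,0,0],[-10,0,0,0],[-15,0,0,0],[-20,0,0,0],[-25,0,0,0]]]' 45;python3 -c "
from h import *
st()
snap('side','s17')
tilt('s17')
im=cv2.imread('pics/s17.png');cv2.imwrite('pics/s17c.png',cv2.resize(im[110:240,230:400],None,fx=4.5,fy=4.5,interpolation=cv2.INTER_CUBIC))"|head -12
```

```text
clock: 18.08
position: [530.9, -46.0, 233.5]
ee_rot: [-0.619, 0.785, -0.015, -0.025]
contact_force: [-0.3, -0.8, 0.4]
gripper_width: 45.3
t 18.07 board xy [ 7.2 -2.2] tipz(shut) 60.5 toolx ang vs bx -179.33 F board -0.9 0.1 0.4 w 45.3 tilt 3.39
-30 8 [23. 32. 36.]
-20 52 [29. 38. 40.]
-10 60 [30. 39. 41.]
0 62 [28. 38. 41.]
10 61 [30. 39. 42.]
20 62 [30. 39. 41.]
30 54 [32. 38. 41.]
40 61 [28. 38. 40.]
50 75 [33. 38. 41.]
60 128 [21. 30. 37.]
70 82 [19. 21. 28.]
```

View pics/s17c.png

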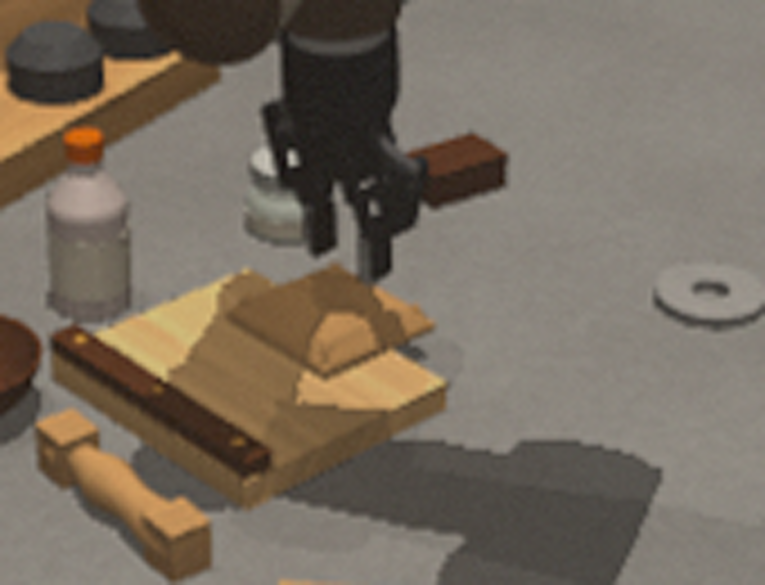

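The plaque lies on the board with the bevelled face up, spanning about -32 to 68 mm from the step edge. I back off, then go down behind its near side.

```bash
python3 -m jog '[[[12,0,-5,0],[27,0,-6,0],[42,0,-6,0],[55,0,-6,0],[60,0,-6,0]]]' 45;python3 -c "
from h import *
to(-56,-2,23.7)
snap('side','s18');snap('wrist','w18')
W=world('s18').reshape(-1,3);b=w2b(W)
m=(b[:,0]>-50)&(b[:,0]<100)&(abs(b[:,1])<80)&(W[:,2]>33)&(W[:,2]<46)
print(cv2.minAreaRect(b[m].astype(np.float32)),m.sum())
im=cv2.imread('pics/s18.png');cv2.imwrite('pics/s18c.png',cv2.resize(im[110:240,230:400],None,fx=4.5,fy=4.5,interpolation=cv2.INTER_CUBIC))"
```

```text
clock: 18.75
position: [516.9, -104.8, 243.0]
ee_rot: [-0.618, 0.785, -0.015, -0.025]
contact_force: [-0.8, -0.4, 0.1]
gripper_width: 44.9
t 18.75 board xy [-53.2  -3. ] tipz(shut) 70.0 toolx ang vs bx -179.39 F board -0.6 0.7 0.1 w 44.9 tilt 3.39
shift [ 0.1  0.7 46.4]
((16.920063018798828, -1.4779701232910156), (90.34658813476562, 90.44512939453125), 1.7849355936050415) 440
```

View pics/s18c.png

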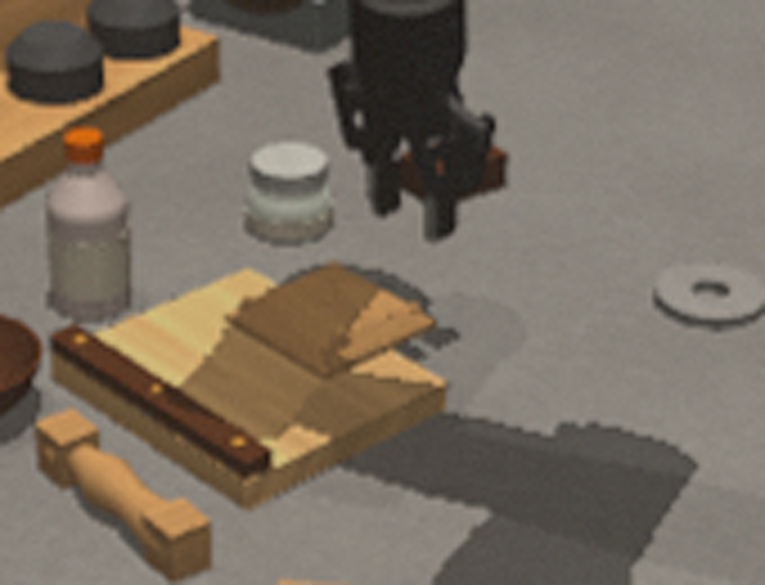

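View pics/w18.png

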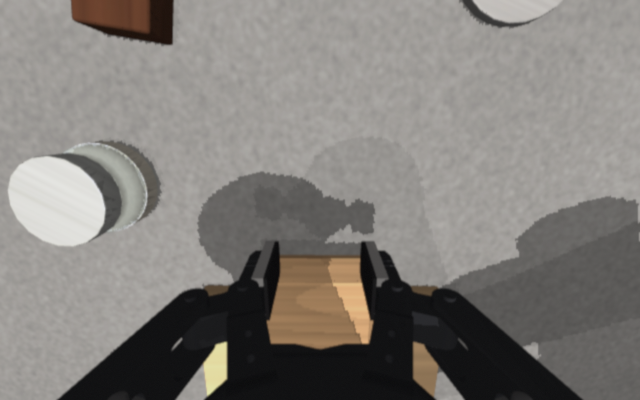

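It is face up (crop 330,315), centred at about (17,-1.5) mm and square within 2 degrees. I go down behind it.

```bash
python3 -m jog '[[[1,0.7,20,0],[1,0.7,36,0],[0.5,0.7,43,0],[0.2,0.7,45.5,0],[0.2,0.7,46.3,0]]]' 45;python3 -c "
from h import *
to(20,-2,23.7)
to(46,-2,23.7)
"
```

```text
clock: 19.48
position: [515.7, -106.7, 197.1]
ee_rot: [-0.619, 0.785, -0.016, -0.025]
contact_force: [-0.1, 0.1, 0.9]
gripper_width: 45.0
t 19.48 board xy [-55.3  -2.4] tipz(shut) 24.1 toolx ang vs bx -179.34 F board 0.1 0.1 0.9 w 45.0 tilt 3.37
shift [-75.2  -0.5  -4. ]
t 19.48 board xy [-55.3  -2.4] tipz(shut) 24.1 toolx ang vs bx -179.34 F board 0.1 0.1 0.9 w 45.0 tilt 3.37
shift [-101.1   -0.8   -5.5]
```

```bash
python3 -m jog '[[[-12,0,-0.6,0],[-20,0,-1,0],[-27,0,-1.4,0],[-34,0,-1.8,0],[-40,0,-2.1,0]]]' 45;python3 -c "
from h import *
to(20,-2,23.7)
snap('side','s19')
im=cv2.imread('pics/s19.png');cv2.imwrite('pics/s19c.png',cv2.resize(im[110:240,230:400],None,fx=4.5,fy=4.5,interpolation=cv2.INTER_CUBIC))"
```

```text
clock: 20.1
position: [525.2, -67.5, 197.2]
ee_rot: [-0.619, 0.785, -0.016, -0.025]
contact_force: [-1.1, -4.6, 3.8]
gripper_width: 45.1
t 20.1 board xy [-15.   -1.9] tipz(shut) 24.2 toolx ang vs bx -179.33 F board -4.8 -0.1 3.8 w 45.1 tilt 3.4
shift [-34.9  -0.5  -1.6]
```

View pics/s19c.png

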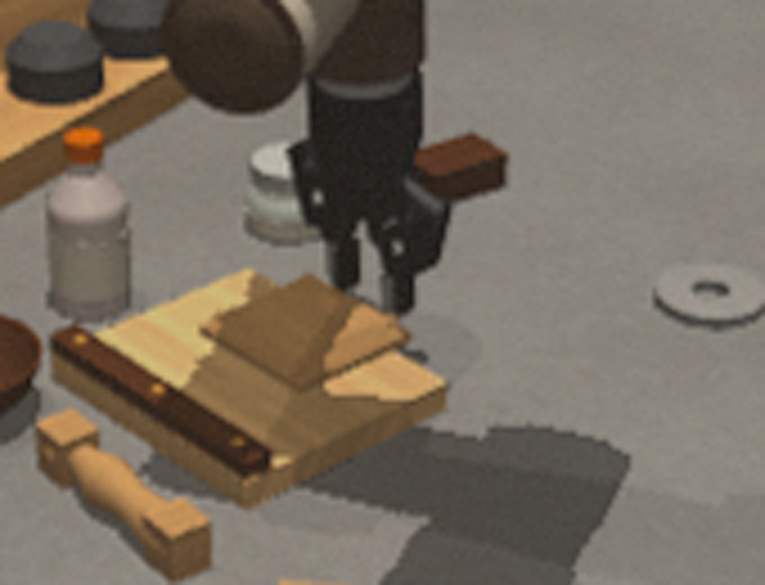

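```bash
python3 -m jog '[[[-8,0,-0.4,0],[-16,-0.2,-0.8,0],[-24,-0.4,-1.2,0],[-32,-0.5,-1.7,0],[-40,-0.5,-2.1,0]]]' 45;python3 -c "
from h import *
to(49,-2,23.7)
snap('side','s20')
im=cv2.imread('pics/s20.png');cv2.imwrite('pics/s20c.png',cv2.resize(im[110:240,230:400],None,fx=4.5,fy=4.5,interpolation=cv2.INTER_CUBIC))"
```

```text
clock: 20.78
position: [535.2, -28.2, 197.4]
ee_rot: [-0.619, 0.785, -0.016, -0.025]
contact_force: [-1.0, -5.0, 6.3]
gripper_width: 45.0
t 20.77 board xy [25.6 -2.1] tipz(shut) 24.4 toolx ang vs bx -179.3 F board -5.1 -0.2 6.3 w 45.0 tilt 3.43
shift [-23.4  -0.2  -0.7]
```

View pics/s20c.png

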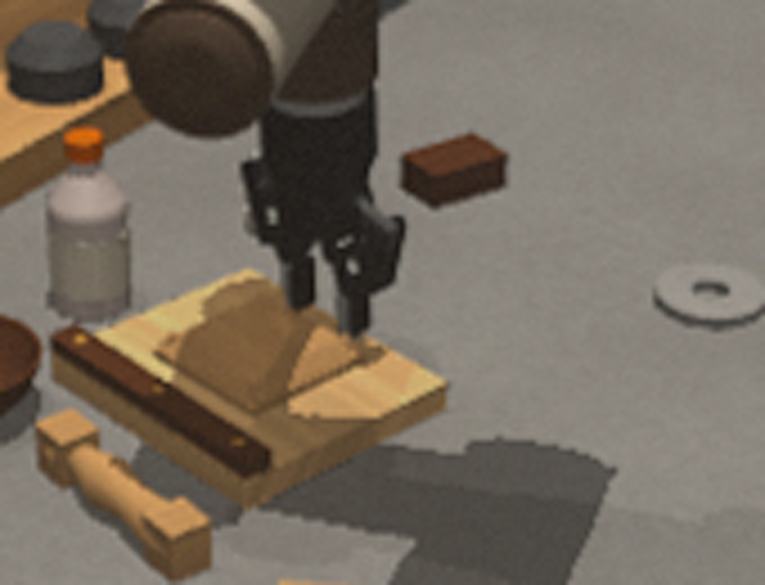

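```bash
python3 -c "
from h import *
W=world('s20').reshape(-1,3);b=w2b(W);im=load('s20')['im'].reshape(-1,3).astype(int)
m=(b[:,0]>-50)&(b[:,0]<148)&(abs(b[:,1])<80)&(W[:,2]>26)&(W[:,2]<46)&(im[:,2]-im[:,0]>20)
print(cv2.minAreaRect(b[m].astype(np.float32)),m.sum())
for x in range(0,150,8):
  k=m&(b[:,0]>=x)&(b[:,0]<x+8); 
  if k.sum(): print(x+4,k.sum(),np.percentile(W[k,2],[10,50,90]).round(1))
z=np.load('pics/s20.npz')['im'];cv2.imwrite('pics/s20d.png',cv2.resize(z[165:215,255:335],None,fx=9,fy=9,interpolation=cv2.INTER_CUBIC))
"
```

```text
((72.12240600585938, -10.217727661132812), (126.38459014892578, 119.59674835205078), 88.16065979003906) 649
12 2 [28.9 29.  29.1]
20 3 [27.1 27.4 28.1]
28 10 [28.8 33.6 40.5]
36 13 [27.8 34.  39.5]
44 48 [32.4 37.8 40.5]
52 44 [32.  37.6 40. ]
60 55 [30.6 37.7 40.2]
68 49 [29.8 38.2 40.1]
76 49 [32.  38.  40.2]
84 47 [31.9 37.6 40.8]
92 54 [31.6 37.9 40. ]
100 51 [31.9 38.  40.8]
108 54 [33.  38.  39.7]
116 71 [30.9 36.9 39.4]
124 81 [27.4 31.8 37.1]
132 18 [26.8 28.4 32.4]
```

View pics/s20d.png

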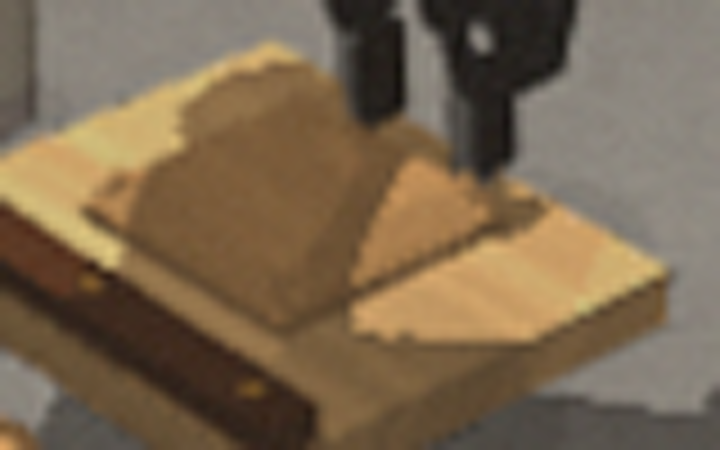

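```bash
python3 -m jog '[[[-5,0,0.7,0],[-9,0,0.5,0],[-12,0,0.3,0],[-14,0,0.2,0],[-16,0,0.1,0]]]' 45;python3 -c "
from h import *
to(49,-2,23.7)"
```

```text
clock: 21.45
position: [539.2, -12.4, 197.3]
ee_rot: [-0.619, 0.784, -0.017, -0.026]
contact_force: [-0.5, -7.4, 9.9]
gripper_width: 45.2
t 21.45 board xy [41.8 -2.1] tipz(shut) 24.3 toolx ang vs bx -179.25 F board -7.3 -1.3 9.9 w 45.2 tilt 3.49
shift [-7.2  0.   0.2]
```

```bash
python3 -m jog '[[[-1,0,-0.5,0],[-2,0,-0.6,0],[-3,0,-0.7,0],[-4,0,-0.7,0],[-5,0,-0.8,0]]]' 45;python3 -c "
from h import *
to(49,-2,23.7)
snap('top','t21');snap('wrist','w21');snap('side','s21')
im=cv2.imread('pics/s21.png');cv2.imwrite('pics/s21d.png',cv2.resize(im[165:215,255:335],None,fx=9,fy=9,interpolation=cv2.INTER_CUBIC))"
```

```text
clock: 22.08
position: [540.3, -7.5, 197.7]
ee_rot: [-0.619, 0.784, -0.016, -0.026]
contact_force: [-1.4, -2.7, 2.8]
gripper_width: 44.8
t 22.07 board xy [47. -2.] tipz(shut) 24.7 toolx ang vs bx -179.24 F board -2.9 0.7 2.8 w 44.8 tilt 3.51
shift [-2.1 -0.1  0.8]
```

View pics/s21d.png

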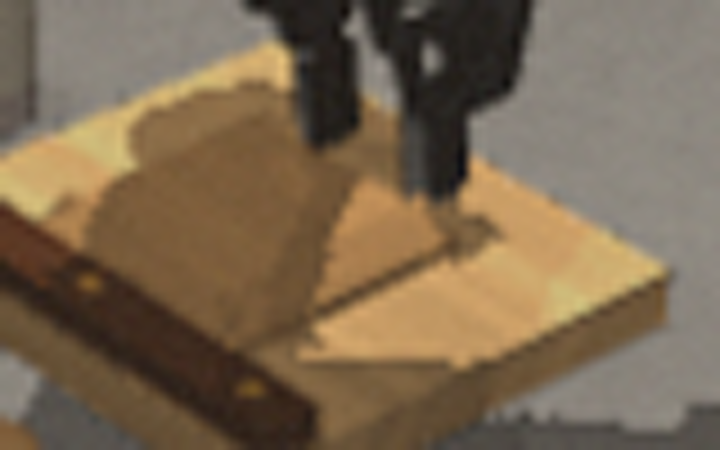

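View pics/w21.png

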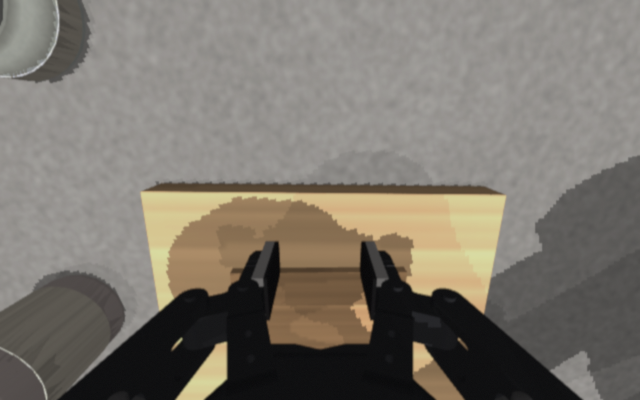

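Raising the tips cut the vertical force, so they had been grazing the board. The plaque's far side is almost at the strip, and I creep to contact.

```bash
python3 -m jog '[[[-1,0,-0.2,0],[-2,0,-0.2,0],[-3,0,-0.2,0],[-4,0,-0.3,0],[-5,0,-0.3,0]]]' 45;python3 -c "
from h import *
st()"
```

```text
clock: 22.85
position: [541.4, -2.7, 197.7]
ee_rot: [-0.619, 0.784, -0.016, -0.026]
contact_force: [-1.0, -5.5, 3.2]
gripper_width: 45.1
t 22.85 board xy [51.8 -1.8] tipz(shut) 24.7 toolx ang vs bx -179.25 F board -5.6 -0.4 3.2 w 45.1 tilt 3.54
```

```bash
python3 -m jog '[[[-1,0,-0.2,0],[-2,0,-0.2,0],[-2.5,0,-0.2,0],[-3,0,-0.2,0],[-3,0,-0.2,0]]]' 45;python3 -c "
from h import *
st()"
```

```text
clock: 23.48
position: [541.2, -1.4, 197.6]
ee_rot: [-0.619, 0.785, -0.016, -0.029]
contact_force: [-1.1, -10.9, 4.6]
gripper_width: 45.1
t 23.48 board xy [53.  -1.3] tipz(shut) 24.6 toolx ang vs bx -179.35 F board -10.8 -1.6 4.6 w 45.1 tilt 3.76
```

It has met the strip at 11 N. One more gentle press to square it, then I back away.

```bash
python3 -m jog '[[[-2,0,-0.2,0],[-3,0,-0.2,0],[-3,0,-0.2,0],[-3,0,-0.2,0],[-3,0,-0.2,0]]]' 45;python3 -c "
from h import *
st()"; python3 -m jog '[[[2,0,0,0],[6,0,0,0],[14,0,-1,0],[26,0,-10,0],[40,0,-30,0]]]' 45; python3 -m jog '[[[15,0,-40,0],[40,0,-80,0],[70,0,-120,0],[100,0,-140,0],[130,0,-150,0]]]' 45;python3 -c "
from h import *
st()
snap('top','t22');snap('side','s22')
im=cv2.imread('pics/t22.png');cv2.imwrite('pics/t22c.png',cv2.resize(im[100:240,250:450],None,fx=3.9,fy=3.9,interpolation=cv2.INTER_CUBIC))
im=cv2.imread('pics/s22.png');cv2.imwrite('pics/s22c.png',cv2.resize(im[110:240,230:400],None,fx=4.5,fy=4.5,interpolation=cv2.INTER_CUBIC))
W=world('s22').reshape(-1,3);b=w2b(W);im=load('s22')['im'].reshape(-1,3).astype(int)
m=(b[:,0]>-5)&(b[:,0]<147)&(abs(b[:,1])<80)&(W[:,2]>27)&(W[:,2]<46)&(im[:,2]-im[:,0]>20)
print(cv2.minAreaRect(b[m].astype(np.float32)),m.sum())"
```

```text
clock: 24.1
position: [541.2, -0.6, 197.8]
ee_rot: [-0.618, 0.786, -0.016, -0.031]
contact_force: [-1.0, -12.8, 5.0]
gripper_width: 44.8
t 24.1 board xy [53.8 -1.1] tipz(shut) 24.8 toolx ang vs bx -179.48 F board -12.7 -2.2 5.0 w 44.8 tilt 3.99
clock: 24.72
position: [532.3, -38.0, 230.5]
ee_rot: [-0.618, 0.786, -0.016, -0.032]
contact_force: [-0.1, 0.3, -0.5]
gripper_width: 45.0
clock: 25.35
position: [505.6, -155.7, 391.7]
ee_rot: [-0.618, 0.786, -0.017, -0.03]
contact_force: [0.2, -0.5, -0.6]
gripper_width: 44.8
t 25.35 board xy [-105.3   -4.5] tipz(shut) 218.7 toolx ang vs bx -179.46 F board -0.5 -0.3 -0.6 w 44.8 tilt 3.95
((102.68856048583984, 5.294147491455078), (88.34062194824219, 96.70220947265625), 0.1730673909187317) 549
```

View pics/t22c.png

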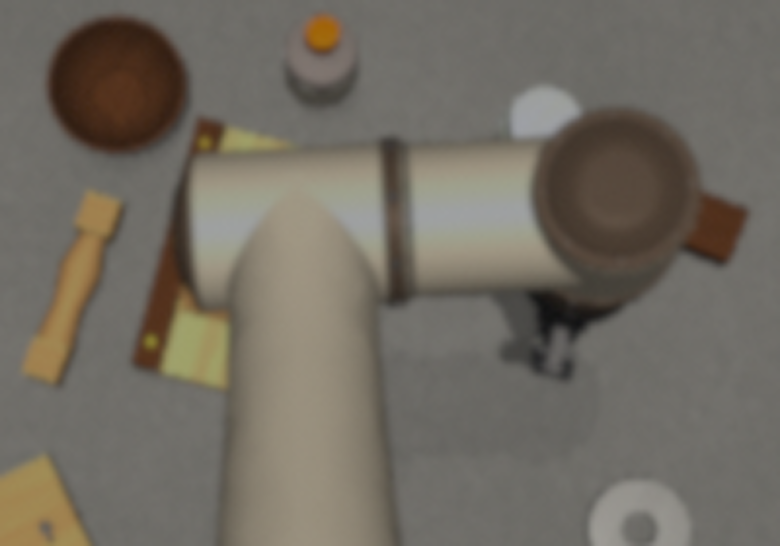

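View pics/s22c.png

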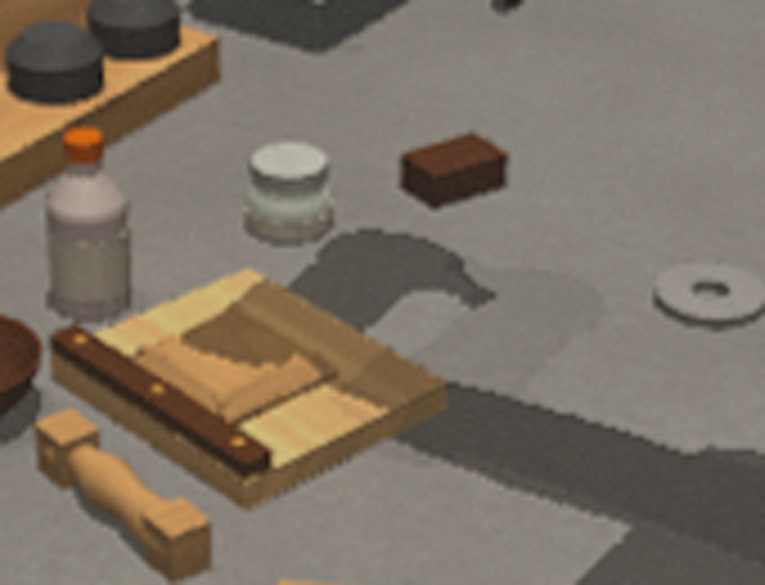

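The side view shows it face up against the strip (crop 235,365). I'll clear the arm for a top view to check the flush fit.

```bash
python3 -m jog '[[[45,0,-5,0],[90,0,-10,0],[140,0,-15,0],[190,0,-20,0],[240,0,-25,0]]]' 45;python3 -c "
from h import *
st()
snap('top','t23')
im=cv2.imread('pics/t23.png');cv2.imwrite('pics/t23c.png',cv2.resize(im[90:220,250:400],None,fx=5,fy=4.6,interpolation=cv2.INTER_CUBIC))
W=world('t23');b=w2b(W)
m=(b[...,0]>-5)&(b[...,0]<148)&(abs(b[...,1])<90)&(W[...,2]>35.5)&(W[...,2]<46)
m=m.reshape(b.shape[:2]);print(m.sum(),cv2.minAreaRect(b[m].astype(np.float32)))
for y in (-40,-20,0,20,36):
  l=[]
  for x in range(30,156,3):
    k=(abs(b[...,0]-x)<1.6)&(abs(b[...,1]-y)<6); l.append(int(np.median(W[k,2]))if k.any() else -1)
  print(y,l)"
```

```text
clock: 26.08
position: [448.3, -388.7, 433.0]
ee_rot: [-0.617, 0.786, -0.017, -0.03]
contact_force: [0.3, -0.3, -0.5]
gripper_width: 44.9
t 26.07 board xy [-345.2   -6. ] tipz(shut) 260.0 toolx ang vs bx -179.61 F board -0.2 -0.3 -0.5 w 44.9 tilt 3.94
714 ((93.72488403320312, 2.6399002075195312), (102.4738540649414, 103.79013061523438), 87.70585632324219)
-40 [19, 23, 24, 22, 23, 22, 22, 29, 29, 36, 43, 37, 38, 39, 35, 38, 37, 35, 37, 36, 34, 35, 35, 33, 39, 40, 38, 38, 38, 38, 40, 40, 36, 40, 36, 35, 39, 36, 34, 29, 36, 35]
-20 [23, 17, 19, 22, 20, 16, 23, 30, 31, 37, 37, 39, 38, 39, 40, 40, 39, 39, 38, 39, 37, 35, 40, 40, 39, 39, 37, 38, 40, 38, 40, 40, 37, 37, 37, 38, 37, 35, 32, 30, 36, 36]
0 [21, 19, 20, 22, 17, 22, 21, 27, 32, 32, 36, 37, 36, 36, 40, 39, 41, 41, 38, 41, 38, 39, 40, 38, 44, 40, 38, 39, 39, 38, 37, 37, 39, 39, 40, 40, 43, 40, 34, 32, 30, 37]
20 [20, 21, 20, 19, 24, 22, 19, 30, 31, 35, 37, 38, 41, 40, 40, 40, 39, 39, 40, 38, 38, 41, 42, 40, 35, 42, 38, 40, 41, 40, 41, 38, 38, 39, 40, 40, 39, 34, 30, 29, 33, 33]
36 [23, 23, 22, 19, 20, 20, 22, 30, 33, 41, 39, 40, 38, 39, 39, 41, 43, 40, 39, 39, 42, 41, 36, 35, 40, 35, 39, 36, 39, 40, 37, 39, 38, 41, 38, 40, 38, 36, 33, 27, 36, 36]
```

View pics/t23c.png

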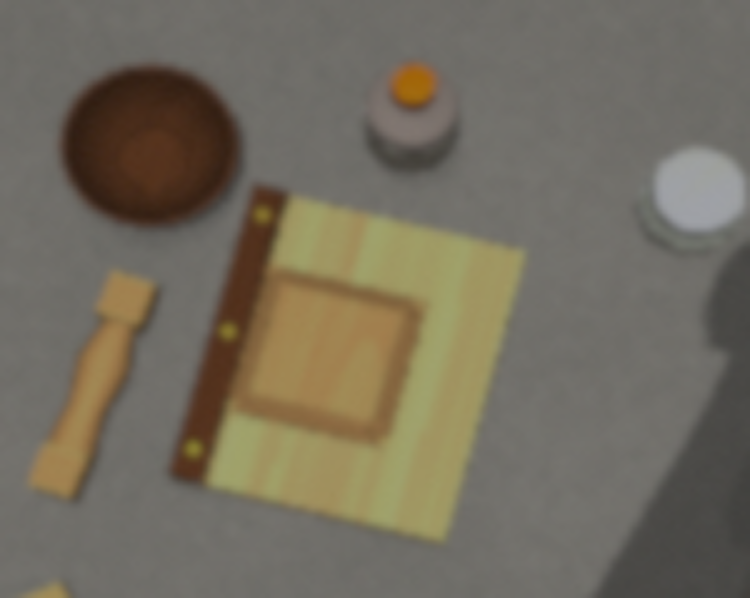

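The top view shows the plaque bevel up at crop (328,357), wholly on the board and square to the strip, with its near side at about x = 50 mm along its whole width. I'll check the bystanders in the saved images, then hand in.

```bash
python3 -c "
from h import *
a=cv2.imread('pics/top0.png',0).astype(np.float32);c=cv2.imread('pics/t23.png',0).astype(np.float32)
for n,(u,v,r) in dict(bowl=(281,120,22),glue=(332,115,14),jar=(390,131,14),spin=(269,173,22),off=(428,156,15),ring=(414,236,12),plB=(254,238,24)).items():
    A=a[v-r:v+r,u-r:u+r];C=c[v-r:v+r,u-r:u+r]
    print(n,np.round(cv2.phaseCorrelate(A,C,cv2.createHanningWindow((2*r,2*r),cv2.CV_32F))[0],2),round(float(abs(A-C).mean()),1))
arm.job_done(); st()"
```

```text
bowl [0.58 0.35] 1.7
glue [-0.01  0.31] 2.3
jar [-0.08  0.19] 3.6
spin [0.49 0.32] 2.4
off [-0.18  0.2 ] 17.7
ring [-0.93 -0.16] 5.8
plB [-0.12  0.03] 1.1
the job is handed in; nothing more can be done
the job is handed in; nothing more can be done
```

I turned the right plaque (the one farthest from the base) bevelled face up, and it now lies wholly on the board against the stop strip. I handed the job in at about 26 s, with the arm clear and about 0.5 N on the wrist.

- **What I did:** I pushed the plaque to the step edge with two fingertips and tipped its near side up. From upright I pushed it over onto the board, then across to the strip.
- **One slip:** on the first tip-up the fingers lost the rim at about 40 degrees and the plaque dropped flat on the bench. I started again with the tips lower, and that went through. The wrist force stayed near 50 N at most.
- **Position:** in the last top view the near side is about 50 mm from the step edge across its whole width, so it is flush with the strip. The force rose to 11–13 N when it met the strip.
- **Checks that disagreed:** a rectangle fitted to the last top view gave the plaque's angle as about 2 degrees off square. I put this down to strip pixels caught in the fit, because the near side was even across five lines and the side view gave 0.2 degrees.
- **Bystanders:** the bowl, glue bottle, jar, spindle and one look-alike shifted less than 0.7 pixel between the first and last top views. The offcut and steel ring differed more in brightness, and the ring's shift came out at 0.9 pixel, possibly because of the arm's shadow. The fingers never came near either. I did not check the third look-alike, which the arm partly hid in the first top view.

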